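Jog the feed carriage to its index

TASK

Slide the guard on the jog box aside and hold the plunger under it down, at first for at least a second and a half without a break, so that the feed carriage travels until its pointer stands over the small index block; then let the plunger come up and slide the guard fully shut again. Work gently (no more than 30 N on the jog box) and do not touch the carriage: the jog runs one way only, so it must not overshoot.

Things in the scene. Friction and masses are not known exactly. Their poses are not given: they have to be found in the camera images.
- jog_box: Grey console fixed to the table, 110 (x) x 190 (y) x 60 mm high. Origin: centre of its underside; z up, x away from the robot, y to the left at yaw 0. In its top, centred at x 0, y -45 mm, a square well 68 x 68 mm, 40 mm deep, covered by the guard while shut. Rails along y flank the guard 39 to 50 mm either side of x = 0, tops 70.5 mm above the table. Force on all of it must stay under 30 N.
- well_mouth (a point): Centre of the well's mouth, level with the box's top (60 mm above the table), on the plunger's axis. The plunger is a flat black round cap, 40 mm in diameter, that moves straight down. It is screwed in to a different depth each time: the released cap's top lies 6 to 16 mm below this point, found only by touch or sight.
- jog_button (a joint): How far the plunger is pressed, m: 0 released, 0.012 fully down. Sprung: it gives from about 2.4 N and is fully down at about 8 N (up to 0.6 N more or less). The carriage runs only while it is pressed: not below about 0.003, then the faster the further it is pressed, up to full speed at 0.012. It springs back when let go.
- guard (a joint): The guard's slide, m: 0 shut (covers the well), 0.075 fully aside, towards the box's +y. It stays where left; sliding takes 2 to 3 N. A flat steel plate 80 (x) x 78 (y) x 4 mm on the box's top, with an upright tab across its middle: 44 mm long (x), 10 mm thick (y), 20 mm tall above the plate. The tab can be pushed on either face or pinched.
- guard_tab (a point): Centre of the top edge of the guard's tab, 84 mm above the table; moves with the guard.
- feed_slide: Motorised slide fixed to the table, grey base 80 (x) x 300 (y) mm with end blocks and a black motor at its -y end, about 80 mm high. Origin: centre of its underside; y along its travel.
- carriage: Aluminium carriage with a small steel slip clamped on it, 76 x 70 mm; not to be touched. Origin: centre of its underside, 26 mm above the table. It travels towards the slide's +y, away from the motor, 25 to 60 mm to the index. With the plunger fully down it runs at a steady 7 to 14 mm/s, different each run; it stops within 2 mm of letting go and never runs back.
- pointer_tip (a point): Tip of the steel pointer, 4 mm wide, that sticks out from the carriage on the side facing the robot, 42 mm above the table.
- index_block: Small aluminium block clamped at the front edge of the slide's base, 12 mm wide along the slide (y) and 38 mm high. Origin: centre of its underside; axes parallel to feed_slide's. The pointer passes above it.

How it is judged:
On the way, in this order (a step that is already met when the one before it is completed fails the run):
1. the guard is slid aside (more than 30 mm) (value of joint guard above 0.03 m), for 0.2 s.
2. the plunger is held more than 4 mm down for 1.5 s without a break (value of joint jog_button above 0.004 m), for 1.5 s.
3. the plunger is released and the pointer stands over the index block (within 6 mm of its middle along the slide) (value of joint jog_button below 0.001 m and y of pointer_tip in the frame of index_block between -0.006 and 0.006 m), for 0.3 s.
At the end, for the whole second after the job is handed in: The pointer stands over the index block, within 6 mm of its middle along the slide, and the carriage is still; the plunger is up (less than 1 mm pressed) and the guard is shut (within 6 mm of fully shut) (all of step 3 and linear speed of carriage below 0.002 m/s and value of joint guard below 0.006 m); the robot touches nothing.
It fails at once if the jog box, its plunger or its guard is loaded with more than 30 N (contact force between anything else and jog_box above 30 N).
It fails at once if the carriage is touched (contact force between anything else and carriage above 0.5 N).
It also fails if it takes over 58 s, if anything falls off the work surface, if the arm or the gripper's body presses on something with over 40 N, if the wrist force passes 120 N, or if a joint passes its speed limit or range.

ROBOT

A 7-joint arm with a two-finger parallel gripper is mounted at the origin on a cart in front of the work surface, level with it; the furniture and walls round the work are solid. World frame = base frame: x ahead of the robot, y to its left, z up, the work surface at z = 0. Lengths are in m, angles in rad, forces in N, time in s.
With the tool pointing down it reaches from about 0.425 to 1.025 m from the base axis. Payload 9.4 kg.
Tool frame: the origin (TCP) lies at the very end of the fingers, on their centre line; the grasp point (between the pads) lies 19 mm behind it; z points along the fingers, y is the direction in which the jaws open and shut (so a half turn about z gives the same grasp; the last joint's range is limited). The gripper opens to 93 mm and grips with 3 to 60 N. Pads are 15 mm wide; open, the fingers measure 128 mm over their backs; the gripper's body (75 mm by 188 mm) begins 65 mm behind the grasp point.
Start: joints at [-1.181, 0.599, -0.003, 1.599, 0.002, 0.943, -0.08], TCP at [0.326, 0.647, 0.197] pointing down, gripper open.
Joint ranges: [-2.57, 2.57], [-0.35, 1.97], [-1.29, 1.29], [0.11, 2.56], [-1.05, 4.19], [0.11, 1.86], [-2.63, 2.63]. Speed limits (rad/s): [2.22, 2.22, 3.01, 3.01, 3.14, 3.14, 3.14].

INTERFACE

Orientations are given as [roll, pitch, yaw] about the fixed x, y, z axes, in that order (R = Rz(yaw) Ry(pitch) Rx(roll)).
In Python, from cell import monitor, read_camera, arm, models gives the robot as it stands.
- The arm moves only by the shell command python3 -m pendant 'ROWS' [OPENING] [FORCE]. ROWS is text: rows parted by semicolons, each of 6 numbers parted by spaces: the shift along the world's x, y, z normalised to -1 to 1, where 1 is 0.025 m, then the turn, a rotation vector about the world's x, y, z normalised to -1 to 1, where 1 is 0.08 rad. A call has 1 to 20 rows; each row shifts and turns the commanded pose from where the row before left it; what a row does not reach is not made up. A row lasts 1/8 s, in which the tool goes at most 62.5 mm and 10.7 degrees, less where a joint would pass 70% of its speed; a pose out of reach is approached as far as the arm can. A call with a number of a shift or a turn outside -1 to 1 is refused whole. A call with a gripper value outside its range is refused whole. OPENING is the opening, from -1 (shut) to 1 (fully open), set as the call begins (- or left out, the last holds). The fingers move at their own pace and stop on an object; FORCE is the grip in N (left out, the last holds). Time passes only in rows, so rows that do not move let the fingers close. It gives the time, the measured TCP pose, the force and the opening at its end, in the units of the state.
- monitor.observe(): the state, without advancing time (a new reading comes with each control period).
- read_camera(name): name is "side" or "top" or "wrist"; returns a dict with "color" (384x512x3 uint8, red, green, blue), "fx", "fy", "cx", "cy" (pixels), "R" (3x3) and "t" (3): a world point X has camera coordinates R X + t. Camera axes: x right, y down, z forward; pixel columns grow to the right and rows downward; lengths in m; the calibration is good to about 2 mm. A picture is of the moment at which its call begins. There is no depth.
- arm.finish_job(): hands the job in, once; it reports no verdict.
Trained networks look in a picture, given as the dict that the camera call returned (one of the last four; its "shot" number tells which), for a name from the list of things; names that differ only in an ending like _2 or _b are one class to them, and where a whole thing is asked for, a point or a joint stands for the part that bears it (a point fixed in the world has none). Each returns a list of dicts, best first, with "conf" (0 to 1); they miss things now and then, are a little off and sometimes report something else, mostly with a low value. They report only what shows in the picture. A call takes as long as a camera call.
- models.outline_of(picture, label): "region" (384x512 bool, what is visible of it) and "box" ([left, top, right, bottom] in pixels, round what is visible of it).
- models.pinpoint(picture, label): "point" ([column, row] in pixels: a listed point, or the origin of a listed thing).
The state is a dict: "time": time; "joints": joint angles; "dq": joint speeds; "tau": joint torques, N m; "tcp_pos": TCP position; "eef_rot": TCP orientation; "wrist_force": force on the tool from outside, world axes, zero at the start; "torque": the same for the moment, N m; "opening": finger opening in m.
Only numpy, scipy, OpenCV 4.12 (cv2) and the standard library are available. Lean on these libraries where they do the work, as an engineer would, in place of code of your own. Each camera call takes 0.05 s, during which the arm holds its last target.

## Working session

There is one attempt and no reset: what is moved stays moved. The work goes in short steps, Python scripts to look and compute and a shell command to move; the robot and the scene stay as the last step left them, time stands still between calls to the robot, and variables do not carry over. Pictures are saved under pics/ and viewed, and the job is handed in when it is done.

```bash
ls; mkdir -p pics
cat > h.py <<'E'
import numpy as np, cv2
from cell import monitor, read_camera, arm, models
def save(p,n,scale=1,crop=None):
    im=p["color"][:,:,::-1].copy()
    if crop: im=im[crop[1]:crop[3],crop[0]:crop[2]]
    if scale!=1: im=cv2.resize(im,None,fx=scale,fy=scale,interpolation=cv2.INTER_CUBIC)
    cv2.imwrite("pics/"+n,im)
def ray(p,uv):
    R=np.array(p["R"]);t=np.array(p["t"]);d=np.array([(uv[0]-p["cx"])/p["fx"],(uv[1]-p["cy"])/p["fy"],1])
    return -R.T@t, R.T@d
def at_z(p,uv,z):
    c,d=ray(p,uv); return c+d*(z-c[2])/d[2]
def proj(p,X):
    c=np.array(p["R"])@np.array(X)+np.array(p["t"]); return [p["fx"]*c[0]/c[2]+p["cx"],p["fy"]*c[1]/c[2]+p["cy"]]
def tri(ps,uvs):
    A=np.zeros((3,3));b=np.zeros(3)
    for p,uv in zip(ps,uvs):
        c,d=ray(p,uv);d=d/np.linalg.norm(d);P=np.eye(3)-np.outer(d,d);A+=P;b+=P@c
    return np.linalg.solve(A,b)
E
python3 - <<'E'
from h import *
np.set_printoptions(precision=4,suppress=True)
s=monitor.observe();print(s["time"],s["tcp_pos"],s["eef_rot"],s["opening"],s["wrist_force"])
P={n:read_camera(n) for n in("side","top")}
for n,p in P.items(): save(p,n+"0.png")
Z=dict(jog_box=0,well_mouth=.06,guard_tab=.084,feed_slide=0,carriage=.026,pointer_tip=.042,index_block=0)
for l,z in Z.items():
    uv={}
    for n,p in P.items():
        r=models.pinpoint(p,l)
        for q in r[:2]: print(l,n,round(q["conf"],2),np.array(q["point"]),at_z(p,q["point"],z))
        if r: uv[n]=r[0]["point"]
    if len(uv)==2: print("  tri",tri([P[n] for n in uv],list(uv.values())))
print(monitor.observe()["time"])
E
```

```text
pics
0.0 [0.3261 0.647  0.1963] [-3.1401  0.0002  2.6748] 0.09327969073487904 [0.5317 0.0129 0.5991]
jog_box side 0.95 [318.5 233.5] [ 0.4878 -0.1056  0.    ]
well_mouth side 0.55 [328.7 192.4] [ 0.493  -0.1651  0.06  ]
well_mouth top 0.82 [323.  269.2] [ 0.4854 -0.1561  0.06  ]
  tri [ 0.4877 -0.1541  0.0675]
guard_tab side 0.56 [329.6 183.9] [ 0.4905 -0.1576  0.084 ]
guard_tab top 0.58 [325.4 266.5] [ 0.4912 -0.1566  0.084 ]
  tri [ 0.4908 -0.1567  0.0843]
feed_slide top 0.57 [230.6 147. ] [0.7228 0.0048 0.    ]
carriage side 0.82 [199.7 206. ] [ 0.7251 -0.0514  0.026 ]
carriage top 0.81 [255.6 140.9] [ 0.7281 -0.0437  0.026 ]
  tri [ 0.7243 -0.045   0.0304]
pointer_tip side 0.7 [221.3 209.4] [ 0.6664 -0.0396  0.042 ]
pointer_tip top 0.77 [254.7 172.1] [ 0.6658 -0.0399  0.042 ]
  tri [ 0.6661 -0.0397  0.042 ]
index_block side 0.64 [204.9 240. ] [0.6742 0.0122 0.    ]
index_block top 0.47 [223.5 166.9] [0.6838 0.0194 0.    ]
  tri [0.6781 0.0166 0.0025]
0.8
```

View pics/side0.png

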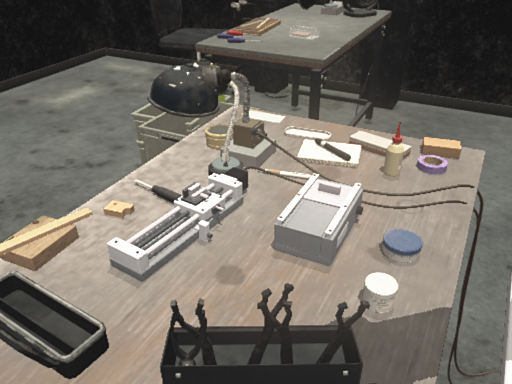

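View pics/top0.png

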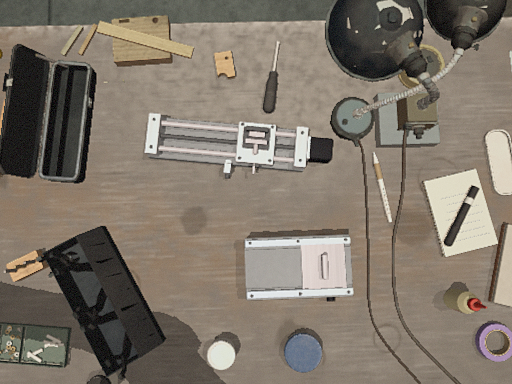

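Run:
```python
import cv2
for n,c in(("side0",(120,120,420,300)),("top0",(150,90,400,320))):
    im=cv2.imread(f"pics/{n}.png")[c[1]:c[3],c[0]:c[2]]
    f=min(800/im.shape[1],600/im.shape[0]);cv2.imwrite(f"pics/{n}_z.png",cv2.resize(im,None,fx=f,fy=f,interpolation=cv2.INTER_CUBIC)); print(f)
```

```text
2.6666666666666665
2.608695652173913
```

View pics/side0_z.png

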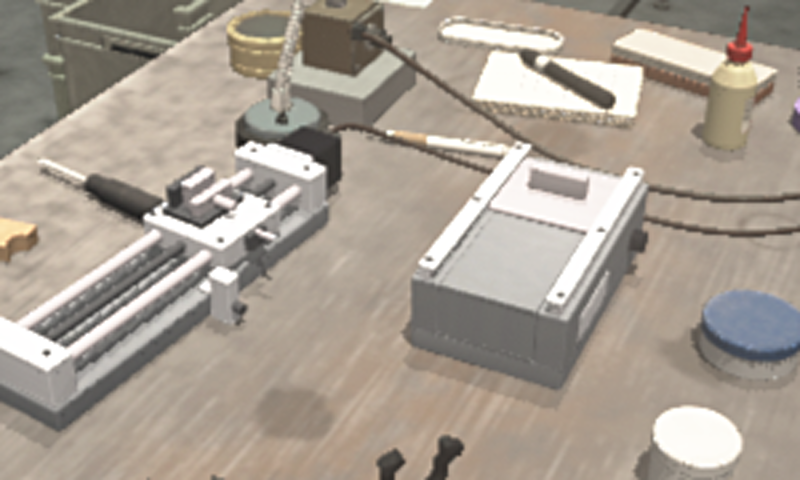

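View pics/top0_z.png

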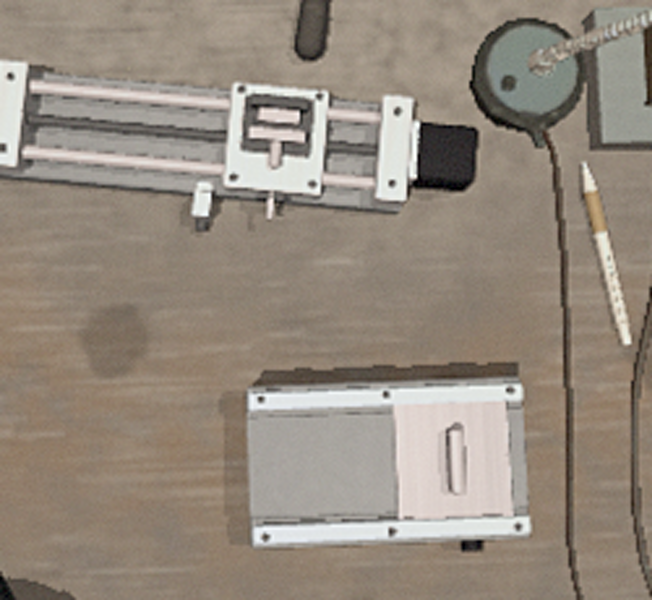

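Side view: the box is at about (320,215) with its guard tab near (329,184). The carriage is at (205,205), and the index block is at about (205,228). Top view: the tab is at (324,267) and the pointer tip at (254,171). The index block top is at about (228,163). Next I'll work out the box yaw, from the rail screws, and the slide axis.

```bash
python3 - <<'E'
from h import *
np.set_printoptions(precision=4,suppress=True)
P={n:read_camera(n) for n in("side","top")}
for n,p in P.items(): print(n,-np.array(p["R"]).T@p["t"])
t=P["top"];f=2.6087
w=lambda u,v,z:at_z(t,(150+(u+.5)/f-.5,90+(v+.5)/f-.5),z)
U=[w(*q,.0705) for q in((260,399),(386,393),(511,389))];L=[w(*q,.0705) for q in((265,537),(392,532),(518,526))]
for q in U+L: print(q)
d=(U[0]-U[2]+L[0]-L[2])[:2];print("yaw",np.arctan2(-d[0],d[1]));print("centre",np.mean(U+L,0))
# slide yaw: rods
for a,b in(((32,87),(228,103)),((30,152),(226,168))):
    d=(w(*a,.05)-w(*b,.05));print("slide yaw",np.arctan2(-d[0],d[1]))
print("index top corners",[w(*q,.038)[:2] for q in((196,184),(214,184),(194,217),(210,219))])
print("pointer",w(269,216,.042),w(265,216,.042),w(274,216,.042))
g=[ (n,np.array(models.outline_of(p,"index_block")[0]["box"])) for n,p in P.items() if models.outline_of(p,"index_block")]
print(g)
c=np.mean(U+L,0)
for z in(0.1,.15,.2): print(z,at_z(P["side"],(290,290),z),at_z(t,(105,235),z))
E
python3 - <<'E'
import cv2
im=cv2.imread("pics/top0.png")[140:200,190:300]
cv2.imwrite("pics/idx.png",cv2.resize(im,None,fx=7,fy=7,interpolation=cv2.INTER_CUBIC))
E
```

```text
side [0.2603 0.6021 0.5388]
top [ 0.5345 -0.0184  0.921 ]
[ 0.536  -0.0262  0.0705]
[ 0.5377 -0.1117  0.0705]
[ 0.538  -0.1968  0.0705]
[ 0.4442 -0.027   0.0705]
[ 0.4449 -0.1122  0.0705]
[ 0.4464 -0.1971  0.0705]
yaw 0.012546425812413248
centre [ 0.4912 -0.1118  0.0705]
slide yaw -0.10731055438662346
slide yaw -0.1076478786561015
index top corners [array([0.6902, 0.0151]), array([0.6899, 0.0023]), array([0.6664, 0.0171]), array([0.6647, 0.0057])]
pointer [ 0.6652 -0.0363  0.042 ] [ 0.6652 -0.0335  0.042 ] [ 0.6651 -0.0399  0.042 ]
[('side', array([193.1, 219.5, 211.3, 237.7])), ('top', array([224.9, 159.1, 231.5, 179.7]))]
0.1 [0.4343 0.1644 0.1   ] [0.5557 0.219  0.1   ]
0.15 [0.4145 0.2143 0.15  ] [0.5544 0.2046 0.15  ]
0.2 [0.3947 0.2641 0.2   ] [0.5531 0.1901 0.2   ]
```

View pics/idx.png

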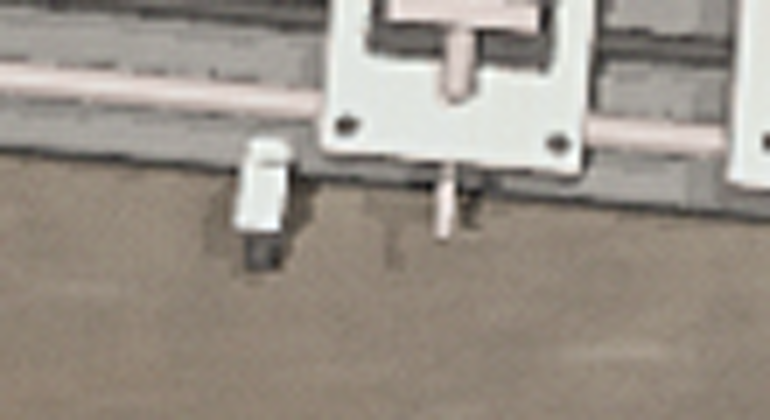

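```bash
cat >> h.py <<'E'
SY=np.array([np.sin(.1075),np.cos(.1075),0]);SX=np.array([np.cos(.1075),-np.sin(.1075),0])
E
python3 - <<'E'
from h import *
np.set_printoptions(precision=4,suppress=True)
P={n:read_camera(n) for n in("side","top")}
save(P["side"],"idxside.png",7,(170,170,280,250))
t=P["top"]
k=lambda u,v:(190+(u+.5)/7-.5,140+(v+.5)/7-.5)
for q,z in(((261,200),.038),((269,142),.038),((258,228),.038),((443,236),.042),((449,175),.042)):
    X=at_z(t,k(*q),z);print(q,X,"s",X@SY)
for l,z in(("pointer_tip",.042),("index_block",0)):
    for n,p in P.items():
        r=models.pinpoint(p,l)
        if r: X=at_z(p,r[0]["point"],z);print(l,n,r[0]["conf"],X,"s",X@SY)
for n,p in P.items():
    r=models.outline_of(p,"index_block")
    if r:
        m=r[0]["region"]; ys,xs=np.nonzero(m);print(n,m.sum(),xs.mean(),ys.mean(),"s at z.025",at_z(p,(xs.mean(),ys.mean()),.025)@SY)
E
```

```text
(261, 200) [0.6752 0.0117 0.038 ] s 0.08406020681763635
(269, 142) [0.6908 0.0092 0.038 ] s 0.08326851965984555
(258, 228) [0.6677 0.0126 0.038 ] s 0.08421310696125242
(443, 236) [ 0.6637 -0.0364  0.042 ] s 0.035044099564317636
(449, 175) [ 0.68   -0.0384  0.042 ] s 0.034755961651879635
pointer_tip side 0.64 [ 0.6599 -0.0292  0.042 ] s 0.041794870167771545
pointer_tip top 0.86 [ 0.664 -0.032  0.042] s 0.039411081581515746
index_block side 0.48 [0.6757 0.0119 0.    ] s 0.08430362483734843
index_block top 0.29 [ 0.4881 -0.1684  0.    ] s -0.11507971337910257
side 244 203.49590163934425 230.38934426229508 s at z.025 0.08755898779445082
top 1621 255.6224552745219 144.54657618753856 s at z.025 0.03410964836682465
```

View pics/idxside.png

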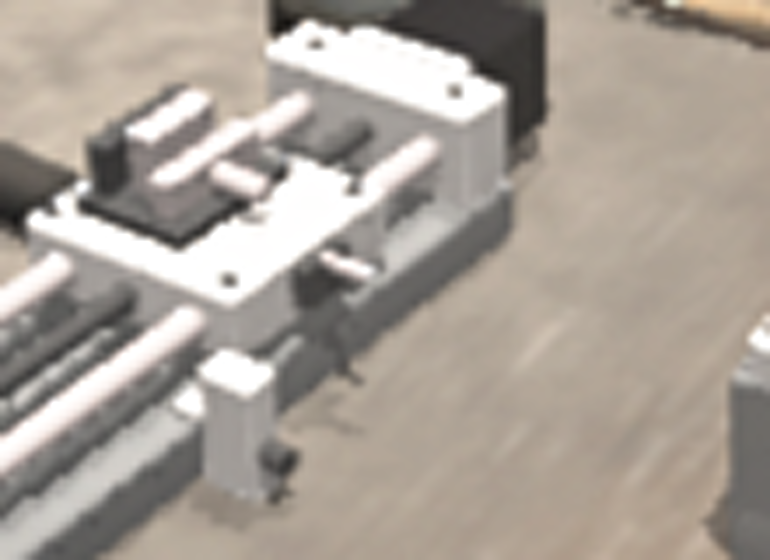

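```bash
python3 -m pendant '.66 -1 1 0 0 -.68;.66 -1 1 0 0 -.68;.66 -1 1 0 0 -.68;.66 -1 1 0 0 -.68;.66 -1 0 0 0 -.68;.66 -1 0 0 0 -.68;.66 -1 0 0 0 -.68;.66 -1 0 0 0 -.68;.66 -1 0 0 0 -.68;.66 -1 0 0 0 -.68;0 -1 0 0 0 -.68;0 -1 0 0 0 -.68;0 -1 0 0 0 -.68;0 -1 0 0 0 -.68;0 -1 0 0 0 -.68;0 -1 0 0 0 -.68;0 -1 0 0 0 -.68;0 -1 0 0 0 -.68;0 -1 0 0 0 -.68;0 -1 0 0 0 -.68' -1 20
```

```text
time: 4.0
tcp_pos: [0.4913, 0.1458, 0.2971]
eef_rot: [3.141, -0.0, 1.583]
wrist_force: [0.1, 0.1, -0.6]
opening: 0.0005
```

```bash
python3 -m pendant '0 -1 0 0 0 0;0 -1 0 0 0 0;0 -1 0 0 0 0;0 -1 0 0 0 0;0 -1 0 0 0 0;0 -1 0 0 0 0;0 -1 0 0 0 0;0 -1 -1 0 0 0;0 -1 -1 0 0 0;0 -1 -1 0 0 0;0 -1 -1 0 0 0;0 -1 -1 0 0 0;0 -1 -1 0 0 0;0 -.5 -.6 0 0 0;0 0 0 0 0 0;0 0 0 0 0 0'
python3 - <<'E'
from h import *
np.set_printoptions(precision=4,suppress=True)
P={n:read_camera(n) for n in("side","top","wrist")}
for n,p in P.items(): save(p,n+"1.png")
for n,p in P.items():
  for l,z in(("well_mouth",.06),("guard_tab",.084)):
    r=models.pinpoint(p,l)
    if r: print(n,l,r[0]["conf"],at_z(p,r[0]["point"],z))
s=monitor.observe();print(s["time"],s["tcp_pos"],s["wrist_force"])
E
```

```text
time: 6.0
tcp_pos: [0.4913, -0.19, 0.1326]
eef_rot: [3.141, -0.0, 1.586]
wrist_force: [0.1, -0.0, -0.2]
opening: 0.0004
side well_mouth 0.68 [ 0.4939 -0.1763  0.06  ]
side guard_tab 0.6 [ 0.4828 -0.1487  0.084 ]
top well_mouth 0.76 [ 0.4901 -0.1559  0.06  ]
top guard_tab 0.97 [ 0.4937 -0.1564  0.084 ]
wrist well_mouth 0.71 [ 0.4892 -0.1563  0.06  ]
wrist guard_tab 0.76 [ 0.4879 -0.1554  0.084 ]
6.45 [ 0.4914 -0.1898  0.1323] [ 0.1635 -0.7442 -1.2244]
```

View pics/wrist1.png

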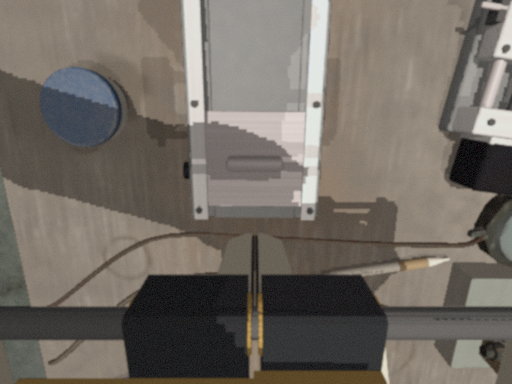

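View pics/side1.png

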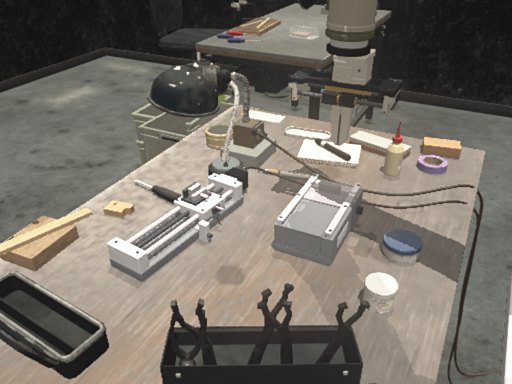

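View pics/top1.png

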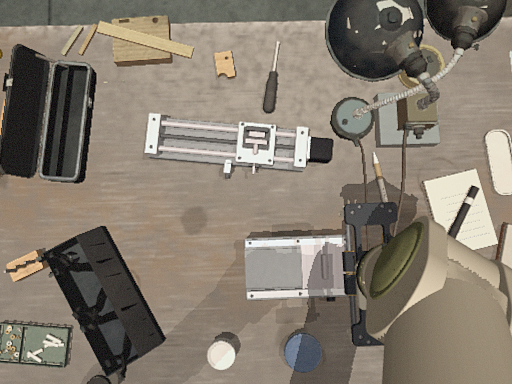

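The fingers are on the -y side of the tab, in line with it, and both cameras still see the slide clearly. Next is to lower beside the tab.

```bash
python3 -m pendant '0 0 -1 0 0 0;0 0 -1 0 0 0;0 0 -.5 0 0 0;0 0 0 0 0 0'; python3 -m pendant '0 .4 0 0 0 0;0 .4 0 0 0 0;0 .2 0 0 0 0;0 .2 0 0 0 0'
```

```text
time: 6.95
tcp_pos: [0.4909, -0.1901, 0.0691]
eef_rot: [-3.14, -0.0, 1.587]
wrist_force: [0.8, 0.3, 0.0]
opening: 0.0004
time: 7.45
tcp_pos: [0.4915, -0.1595, 0.0699]
eef_rot: [3.141, 0.0, 1.588]
wrist_force: [0.1, 0.2, 0.6]
opening: 0.0005
```

Run:
```python
from h import *
np.set_printoptions(precision=4,suppress=True)
P={n:read_camera(n) for n in("side","wrist")}
save(P["wrist"],"wrist2.png"); save(P["side"],"side2.png",4,(240,100,420,250))
for n,p in P.items():
  for l,z in(("guard_tab",.084),):
    r=models.pinpoint(p,l)
    if r: print(n,l,r[0]["conf"],at_z(p,r[0]["point"],z))
s=monitor.observe();print(s["time"],s["tcp_pos"],s["wrist_force"])
```

```text
side guard_tab 0.87 [ 0.4931 -0.158   0.084 ]
wrist guard_tab 0.92 [ 0.4906 -0.1558  0.084 ]
7.65 [ 0.4913 -0.1601  0.0697] [-0.3308 -0.239  -0.0551]
```

View pics/wrist2.png

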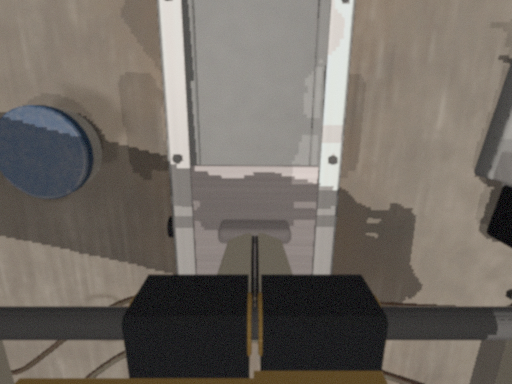

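View pics/side2.png

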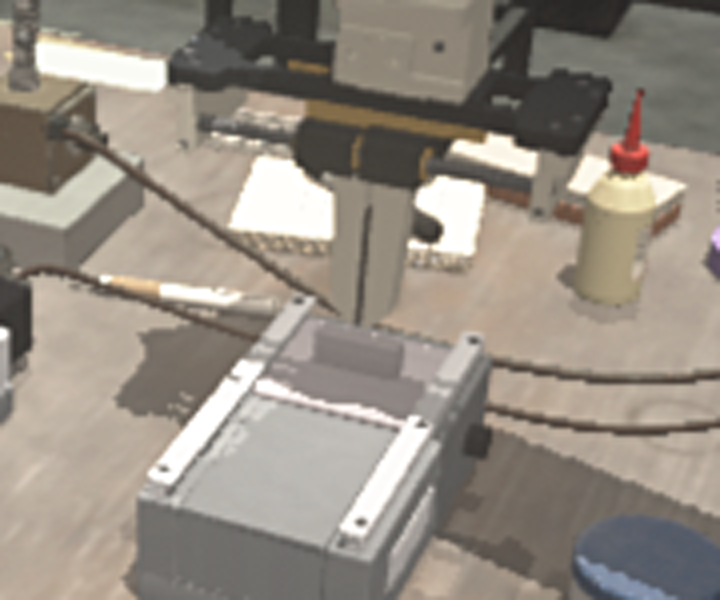

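```bash
python3 -m pendant '0 .2 0 0 0 0;0 .2 0 0 0 0;0 .2 0 0 0 0'
python3 - <<'E'
from h import *
p=read_camera("wrist");save(p,"wrist3.png")
E
```

```text
time: 8.02
tcp_pos: [0.4912, -0.1447, 0.0696]
eef_rot: [-3.142, -0.0, 1.587]
wrist_force: [0.3, 0.1, -0.2]
opening: 0.0002
```

View pics/wrist3.png

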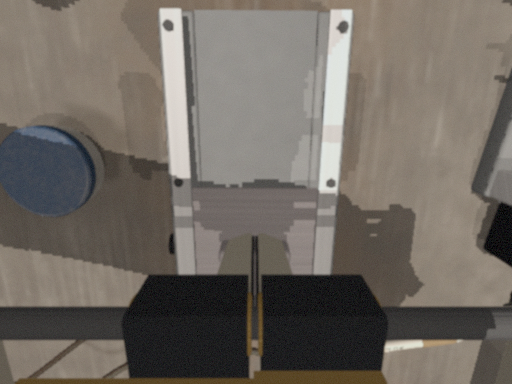

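Run:
```python
from h import *
np.set_printoptions(precision=4,suppress=True)
s=monitor.observe();print(s["tcp_pos"],s["wrist_force"],s["tau"])
for n,c in(("side",(240,100,420,250)),("top",(230,190,400,320))):
    p=read_camera(n);im=p["color"][:,:,::-1].copy();u=proj(p,s["tcp_pos"]);print(n,u,proj(p,[.4914,-.157,.084]))
    save(p,n+"4.png",4,c)
    r=models.pinpoint(p,"guard_tab");
    if r:print(r[0],at_z(p,r[0]["point"],.084))
p=read_camera("wrist");print(proj(p,s["tcp_pos"]),proj(p,[.4914,-.157,.084]),-p["R"].T@p["t"])
r=models.pinpoint(p,"guard_tab");print(r)
```

```text
[ 0.4913 -0.144   0.0695] [ 0.7826  0.364  -0.5522] [  1.5173 -58.3907   6.4179 -12.1034   0.0816  -0.0812   0.0687]
side [np.float64(326.2731411306786), np.float64(193.45214826590225)] [np.float64(329.0711214088359), np.float64(183.93069845990988)]
{'point': [329.1, 185.0], 'conf': 0.68} [ 0.49   -0.1531  0.084 ]
top [np.float64(316.87574783858076), np.float64(266.31405221363536)] [np.float64(325.6256078720989), np.float64(266.40344194266567)]
[np.float64(255.4506134624504), np.float64(230.1963504483241)] [np.float64(255.37780273922024), np.float64(259.22595189226007)] [ 0.4891 -0.0638  0.259 ]
[]
```

View pics/side4.png

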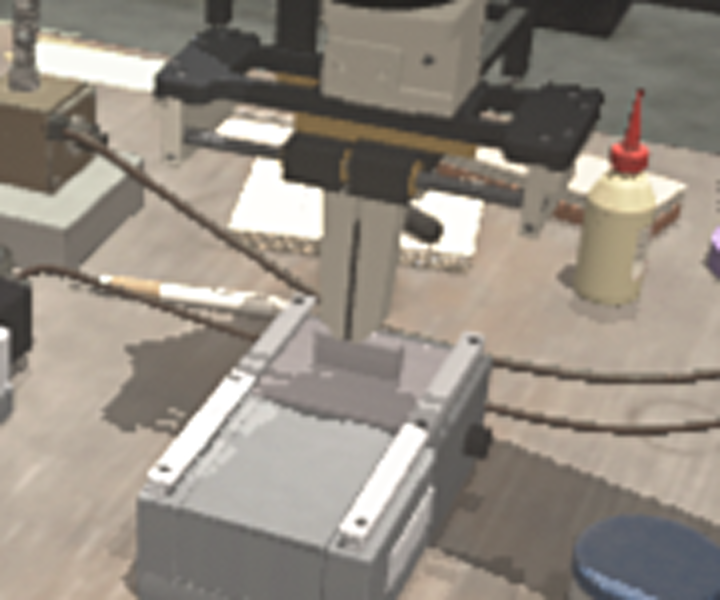

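View pics/top4.png

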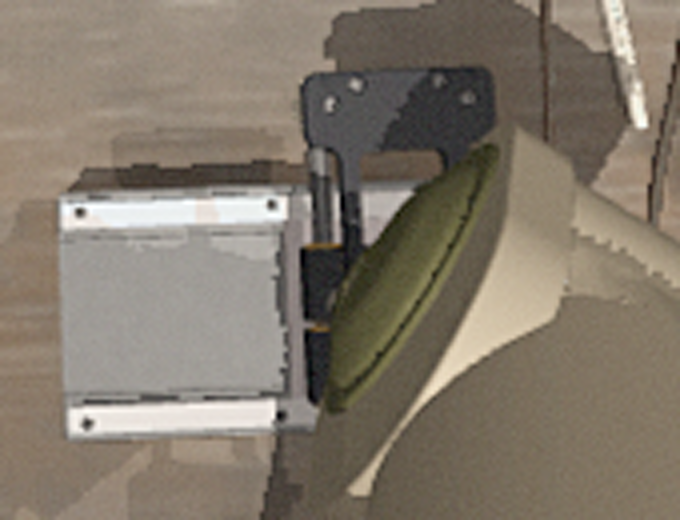

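Run:
```python
from h import *
np.set_printoptions(precision=4,suppress=True)
s=monitor.observe();T=s["tcp_pos"];print(s["eef_rot"])
ps=read_camera("side");pw=read_camera("wrist")
print(tri([ps,pw],[(328,185),(255,236)]))
for dy in(-.02,0,.01):
  for dz in (0,.01,.02,.05): X=T+np.array([0,dy,dz]);print(dy,dz,np.array(proj(ps,X)),np.array(proj(pw,X)))
print("tab base -y face",proj(ps,[.491,-.162,.064]),"tab top front",proj(ps,[.491,-.152,.084]),"base front",proj(ps,[.491,-.152,.064]))
save(ps,"side5.png",10,(305,150,360,210)); save(pw,"wrist5.png",5,(180,190,330,300))
```

```text
[3.1415 0.0002 1.5866]
[ 0.4894 -0.1392  0.0913]
-0.02 0 [329.9461 188.3657] [255.013  259.8332]
-0.02 0.01 [330.3574 183.9705] [255.0457 267.4449]
-0.02 0.02 [330.7734 179.5238] [255.0817 275.8174]
-0.02 0.05 [332.0513 165.8659] [255.215  306.8425]
0 0 [326.4741 193.0836] [255.5658 231.905 ]
0 0.01 [326.8717 188.6425] [255.6266 238.3744]
0 0.02 [327.2741 184.1485] [255.6937 245.5106]
0 0.05 [328.5104 170.3399] [255.9439 272.1409]
0.01 0 [324.6943 195.5021] [255.8542 217.3379]
0.01 0.01 [325.0847 191.0378] [255.9302 223.1801]
0.01 0.02 [325.4797 186.5199] [256.0143 229.6342]
0.01 0.05 [326.6938 172.635 ] [256.329 253.808]
tab base -y face [np.float64(329.3142354894119), np.float64(191.6219704722093)] tab top front [np.float64(328.3942287897345), np.float64(185.1419363256338)] base front [np.float64(327.5882203650474), np.float64(193.9871857257592)]
```

View pics/side5.png

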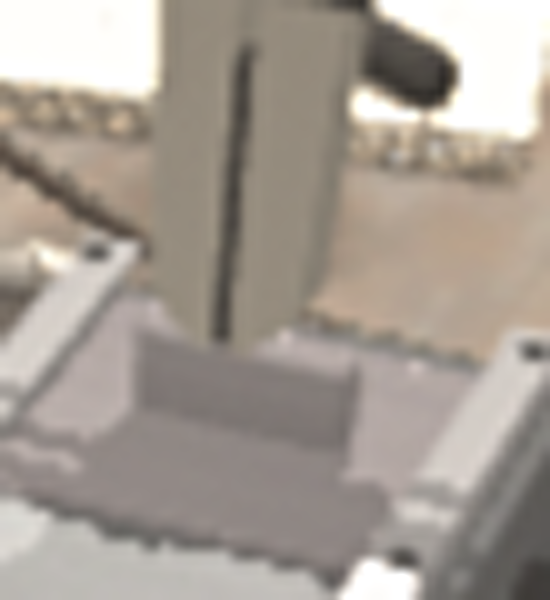

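View pics/wrist5.png

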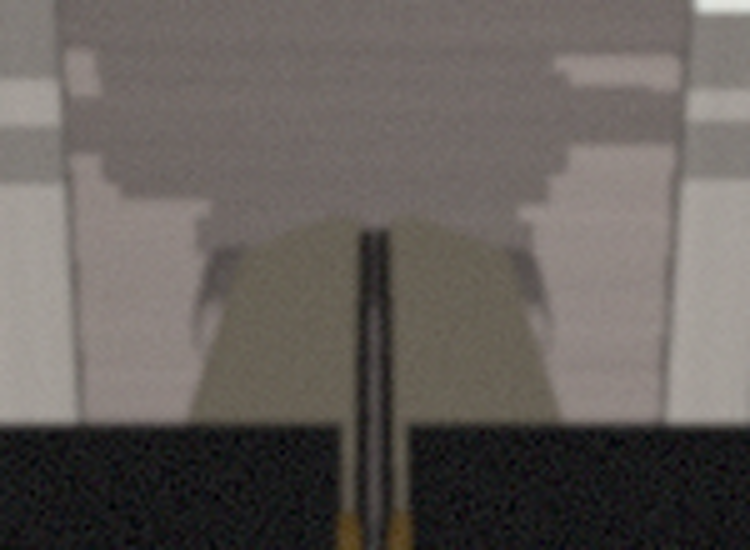

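Run:
```python
from h import *
p=read_camera("side")
for z in(.1323,.1523):
  for y in (-.1898,-.1823): print(y,z,proj(p,[.4914,y,z]))
im=cv2.imread("pics/side1.png")[100:160,315:370];cv2.imwrite("pics/side1z.png",cv2.resize(im,None,fx=10,fy=10,interpolation=cv2.INTER_CUBIC))
```

```text
-0.1898 0.1323 [np.float64(336.7691132759914), np.float64(154.74149871843562)]
-0.1823 0.1323 [np.float64(335.50237414025236), np.float64(156.30950090031436)]
-0.1898 0.1523 [np.float64(337.6912397093385), np.float64(145.35371052502808)]
-0.1823 0.1523 [np.float64(336.415208131957), np.float64(146.88068368881483)]
```

View pics/side1z.png

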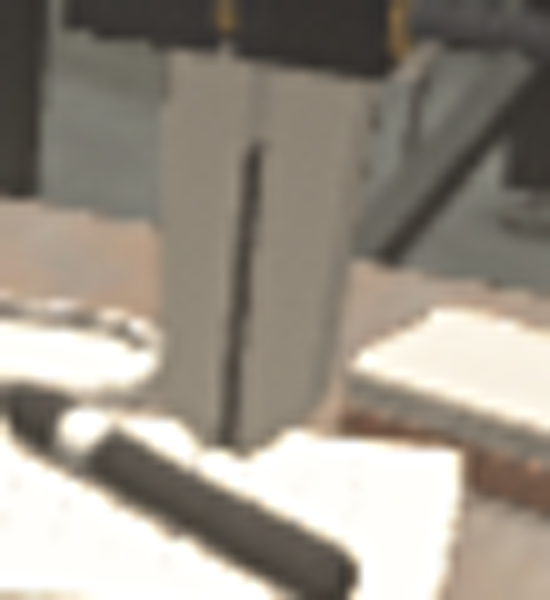

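Both views show the closed fingertip about 20 mm above the reported TCP, so it passed over the tab without touching. The guard hasn't moved. I'll go back to the -y side and come in lower.

```bash
python3 -m pendant '0 -.8 0 0 0 0;0 -.8 0 0 0 0;0 -.2 0 0 0 0;0 0 -.4 0 0 0;0 0 -.3 0 0 0;0 0 0 0 0 0';python3 -m pendant '0 .3 0 0 0 0;0 .3 0 0 0 0;0 .3 0 0 0 0;0 .3 0 0 0 0'
python3 - <<'E'
from h import *
p=read_camera("side");save(p,"side6.png",4,(240,100,420,250));print(monitor.observe()["wrist_force"])
E
```

```text
time: 9.28
tcp_pos: [0.4908, -0.1892, 0.0512]
eef_rot: [-3.14, -0.001, 1.588]
wrist_force: [-0.4, -0.9, 0.8]
opening: 0.0002
time: 9.78
tcp_pos: [0.4913, -0.1598, 0.0523]
eef_rot: [3.141, 0.0, 1.587]
wrist_force: [-1.5, -2.4, -0.0]
opening: 0.0005
[ 0.32945805 -0.12161806  1.56798018]
```

View pics/side6.png

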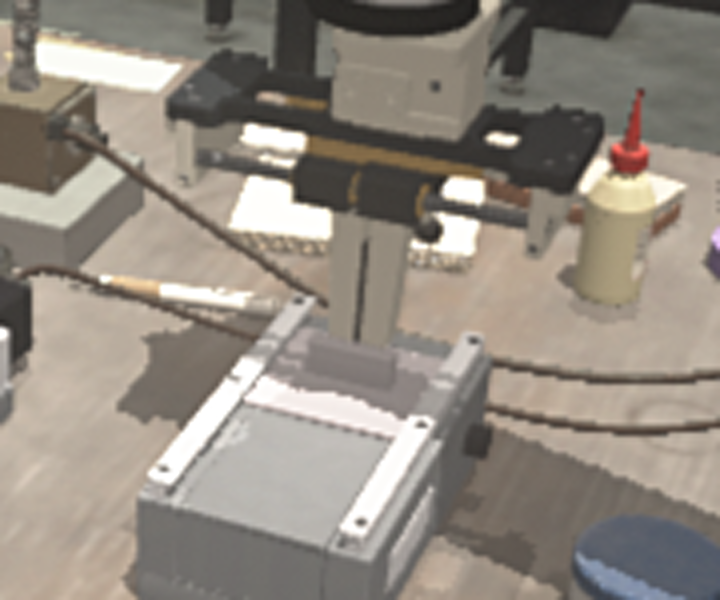

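The guard is now sliding, at about 2.4 N.

```bash
python3 -m pendant '0 .35 0 0 0 0;0 .35 0 0 0 0;0 .35 0 0 0 0;0 .35 0 0 0 0;0 .35 0 0 0 0;0 .35 0 0 0 0;0 .2 0 0 0 0;0 0 0 0 0 0'
python3 - <<'E'
from h import *
p=read_camera("side");save(p,"side7.png",4,(240,100,420,250));w=read_camera("wrist");save(w,"wrist7.png");print(monitor.observe()["wrist_force"],models.pinpoint(p,"guard_tab"),)
r=models.pinpoint(p,"guard_tab")
if r: print(at_z(p,r[0]["point"],.084))
E
```

```text
time: 10.82
tcp_pos: [0.4915, -0.1018, 0.0521]
eef_rot: [3.142, -0.0, 1.588]
wrist_force: [-0.1, -0.0, 0.3]
opening: 0.0007
[-0.32138852  0.84819665 -0.3302996 ] [{'point': [316.6, 200.2], 'conf': 0.96}]
[ 0.49181834 -0.09049752  0.084     ]
```

View pics/side7.png

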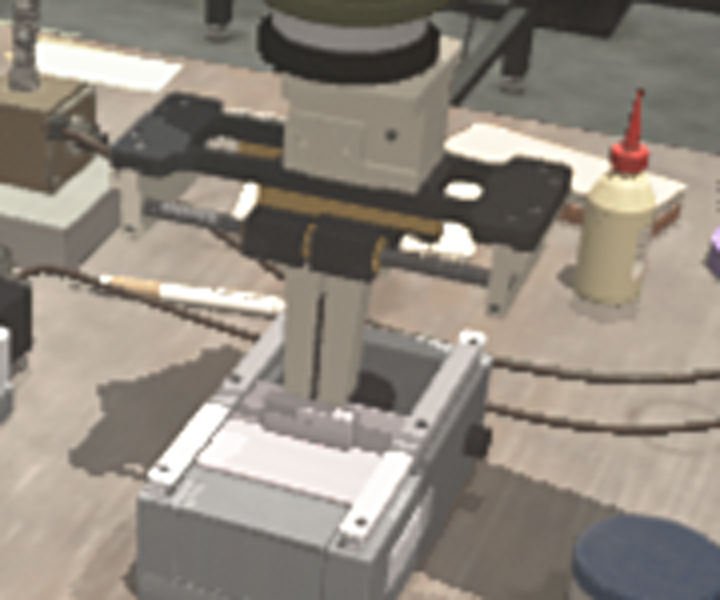

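View pics/wrist7.png

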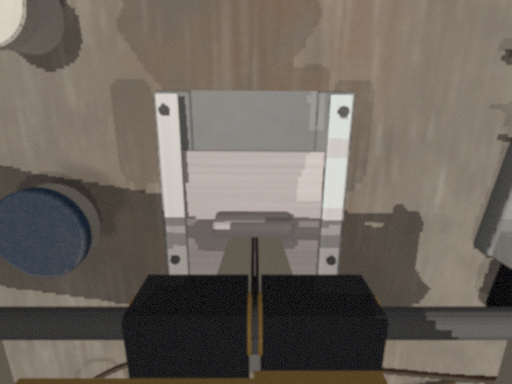

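Side view: the guard is about 66 mm open and the black cap shows in the well at about crop (372,388). Next I move over the well and feel for the cap.

```bash
python3 -m pendant '0 -.5 0 0 0 0;0 -.6 0 0 0 0;0 -.6 0 0 0 0;0 -.5 0 0 0 0;0 0 -.25 0 0 0;0 0 -.25 0 0 0;0 0 0 0 0 0'
python3 - <<'E'
from h import *
p=read_camera("side");save(p,"side8.png",4,(240,100,420,250));t=read_camera("top");save(t,"top8.png");s=monitor.observe();print(s["wrist_force"],s["tcp_pos"])
E
```

```text
time: 11.9
tcp_pos: [0.4909, -0.1569, 0.0389]
eef_rot: [-3.14, -0.001, 1.588]
wrist_force: [-0.2, 0.1, -0.0]
opening: 0.0003
[-0.17172612 -0.33221567  0.06208334] [ 0.49116226 -0.15706526  0.03938214]
```

View pics/side8.png

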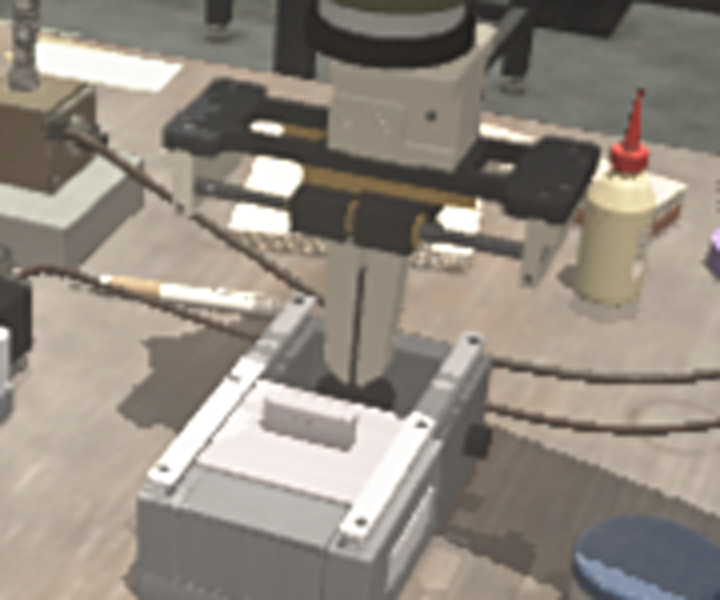

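View pics/top8.png

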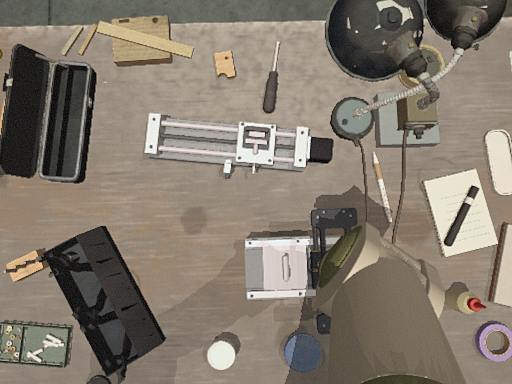

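Centred over the cap, with the slide still clear in the top view. I'll descend slowly.

```bash
for i in 1; do python3 -m pendant '0 0 -.1 0 0 0;0 0 -.1 0 0 0;0 0 0 0 0 0'; done; python3 -m pendant '0 0 -.08 0 0 0;0 0 0 0 0 0'|grep -E 'tcp|force'
```

```text
time: 12.38
tcp_pos: [0.4912, -0.1575, 0.0345]
eef_rot: [-3.141, -0.0, 1.587]
wrist_force: [-0.4, 1.1, -0.4]
opening: 0.0008
tcp_pos: [0.4912, -0.1576, 0.0325]
wrist_force: [0.4, 0.4, -0.5]
```

```bash
python3 -m pendant '0 0 -.08 0 0 0;0 0 0 0 0 0'|grep -E 'tcp|force'; python3 -m pendant '0 0 -.08 0 0 0;0 0 0 0 0 0'|grep -E 'tcp|force'
```

```text
tcp_pos: [0.4914, -0.1576, 0.0306]
wrist_force: [-0.9, 0.3, 2.4]
tcp_pos: [0.4914, -0.1576, 0.0286]
wrist_force: [0.0, -0.9, 3.8]
```

```bash
python3 -m pendant '0 0 -.1 0 0 0;0 0 -.1 0 0 0;0 0 -.08 0 0 0;0 0 0 0 0 0;0 0 0 0 0 0'
cat > m.py <<'E'
from h import *
import sys
t=read_camera("top");s=monitor.observe()
r=models.pinpoint(t,"pointer_tip");c=models.pinpoint(t,"carriage")
print("t",round(s["time"],2),"z",s["tcp_pos"][2].round(4) if hasattr(s["tcp_pos"],"dtype") else s["tcp_pos"][2],"Fz",round(float(s["wrist_force"][2]),1))
for q,z in((r,.042),(c,.026)):
    if q: X=at_z(t,q[0]["point"],z);print(round(q[0]["conf"],2),"s",round(float(X@SY),4))
save(t,sys.argv[1]+".png",7,(190,140,300,200))
E
python3 m.py a1
```

```text
time: 13.75
tcp_pos: [0.4914, -0.1576, 0.0217]
eef_rot: [3.141, 0.0, 1.587]
wrist_force: [-0.2, 0.3, 7.0]
opening: 0.0004
t 13.8 z 0.0217 Fz 6.7
0.9 s 0.0391
```

```bash
python3 -m pendant '0 0 0 0 0 0;0 0 0 0 0 0;0 0 0 0 0 0;0 0 0 0 0 0;0 0 0 0 0 0;0 0 0 0 0 0;0 0 0 0 0 0;0 0 0 0 0 0'|grep -E 'time|force';python3 m.py a2
```

```text
time: 14.9
wrist_force: [-0.9, -0.4, 6.8]
t 14.95 z 0.0217 Fz 7.1
0.73 s 0.0466
0.94 s 0.0397
```

View pics/a1.png

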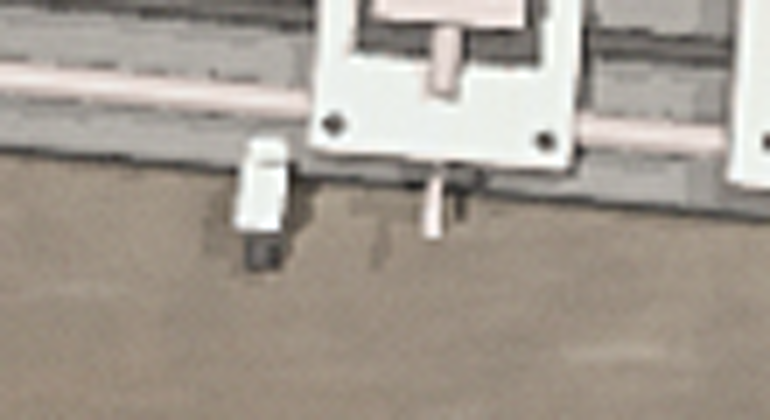

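View pics/a2.png

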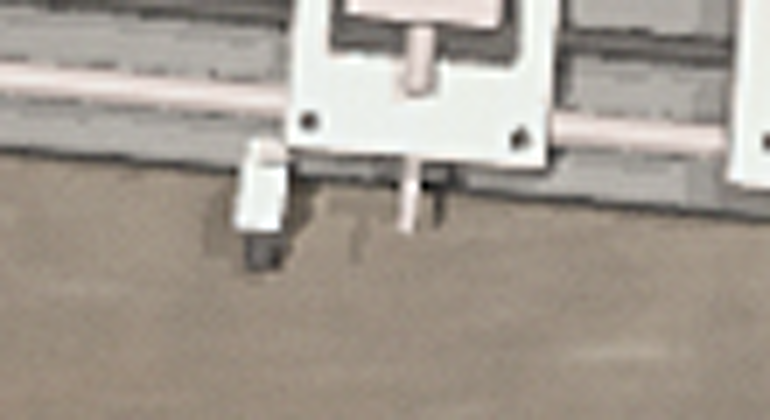

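```bash
Z='0 0 0 0 0 0'; python3 -m pendant '0 0 0 0 0 0;0 0 0 0 0 0;0 0 0 0 0 0;0 0 0 0 0 0;0 0 0 0 0 0;0 0 0 0 0 0;0 0 0 0 0 0;0 0 0 0 0 0;0 0 0 0 0 0;0 0 0 0 0 0;0 0 0 0 0 0;0 0 0 0 0 0;0 0 0 0 0 0;0 0 0 0 0 0;0 0 0 0 0 0;0 0 0 0 0 0;0 0 0 0 0 0;0 0 0 0 0 0;0 0 0 0 0 0;0 0 0 0 0 0'|grep -E 'time|force'; python3 -m pendant '0 0 0 0 0 0;0 0 0 0 0 0;0 0 0 0 0 0;0 0 0 0 0 0;0 0 0 0 0 0;0 0 0 0 0 0;0 0 0 0 0 0;0 0 0 0 0 0;0 0 0 0 0 0;0 0 0 0 0 0;0 0 0 0 0 0'|grep -E 'time|force';python3 m.py a3
```

```text
time: 17.55
wrist_force: [-1.3, 0.9, 6.9]
time: 18.92
wrist_force: [-0.6, -0.8, 6.2]
t 18.98 z 0.0217 Fz 6.5
0.96 s 0.0763
0.85 s 0.075
```

View pics/a3.png

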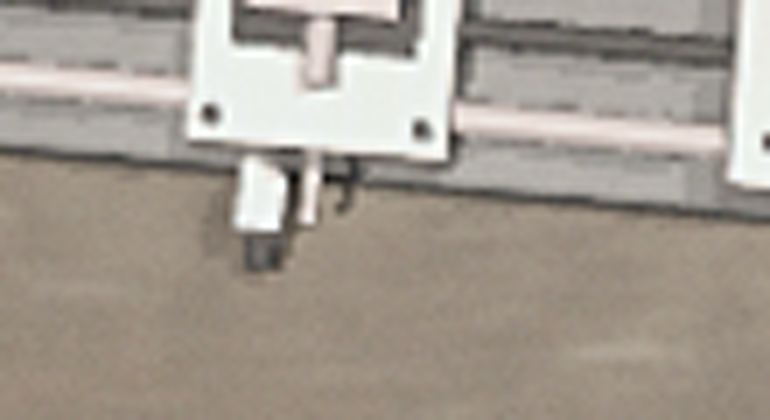

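```bash
python3 -m pendant '0 0 0 0 0 0;0 0 0 0 0 0;0 0 0 0 0 0;0 0 0 0 0 0;0 0 0 0 0 0;0 0 0 0 0 0;0 0 0 0 0 0'|grep -E 'time|force';python3 m.py a4; python3 -c "
from cell import monitor;print(monitor.observe()['time'])"
```

```text
time: 19.95
wrist_force: [-0.4, 0.4, 6.9]
t 20.0 z 0.0217 Fz 7.2
0.81 s 0.0826
0.85 s 0.0719
20.1
```

View pics/a4.png

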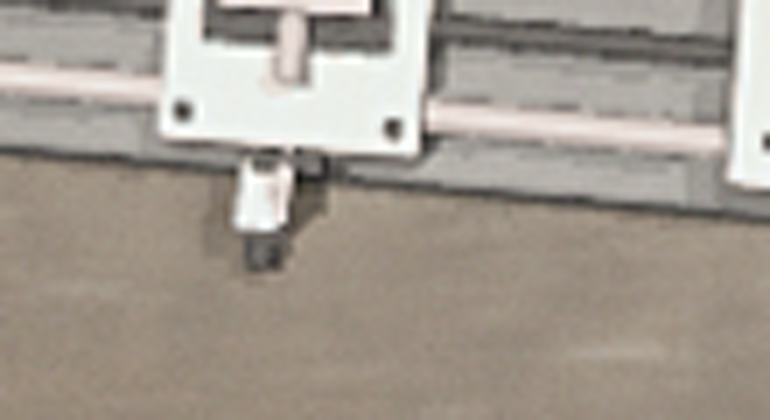

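```bash
python3 -m pendant '0 0 0 0 0 0;0 0 0 0 0 0;0 0 0 0 0 0;0 0 1 0 0 0;0 0 .3 0 0 0;0 0 0 0 0 0;0 0 0 0 0 0;0 0 0 0 0 0';python3 m.py a5
python3 - <<'E'
from h import *
save(read_camera("side"),"side9.png",7,(170,170,280,250))
E
```

```text
time: 21.1
tcp_pos: [0.491, -0.1574, 0.0535]
eef_rot: [-3.141, -0.0, 1.587]
wrist_force: [0.3, 0.0, 0.0]
opening: 0.0005
t 21.15 z 0.0536 Fz 0.5
0.86 s 0.0811
0.55 s 0.0818
```

View pics/a5.png

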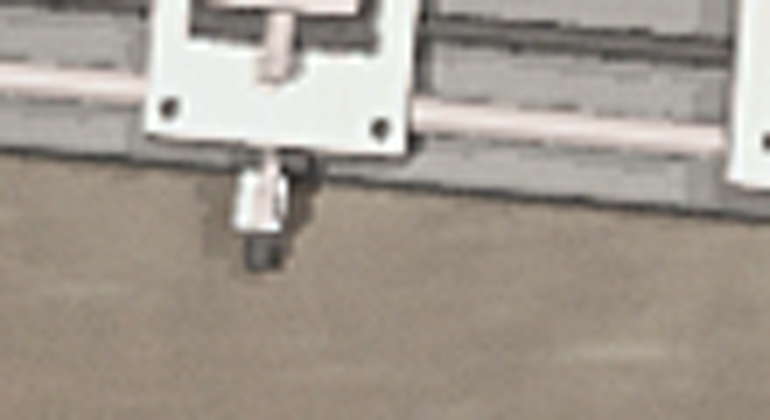

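View pics/side9.png

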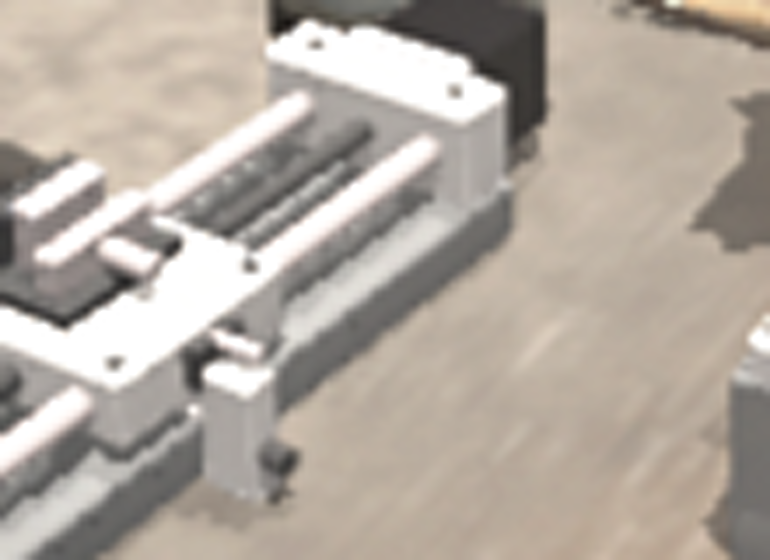

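Run:
```python
from h import *
p=read_camera("side");t=read_camera("top")
k=lambda u,v:(170+(u+.5)/7-.5,170+(v+.5)/7-.5);kt=lambda u,v:(190+(u+.5)/7-.5,140+(v+.5)/7-.5)
for n,q,z in(("tip",(262,352),.042),("top c",(238,376),.038),("TL",(203,372),.038),("TR front",(272,380),.038),("back",(225,352),.038)): X=at_z(p,k(*q),z);print(n,X,X@SY)
for n,q,z in(("tip",(263,222),.042),("idx",(259,222),.038),("L",(236,222),.038),("R",(283,222),.038)): X=at_z(t,kt(*q),z);print(n,X,X@SY)
r=models.pinpoint(p,"pointer_tip");print([ (at_z(p,q["point"],.042)@SY,q["conf"]) for q in r])
print(t["fx"])
for n,q in(("screw0",(347,125)),("screw1",(169,108))):X=at_z(t,kt(*q),.055);print(n,X,X@SY)
save(t,"top10.png",20,(218,155,244,182))
```

```text
tip [0.67207508 0.00329994 0.042     ] 0.07538989014626181
top c [0.67508345 0.01098644 0.038     ] 0.0833548002513442
TL [0.68448156 0.01364436 0.038     ] 0.08700572741159676
TR front [0.66596027 0.00845942 0.038     ] 0.07986351208367304
back [0.68433905 0.00299986 0.038     ] 0.07640737823192326
tip [0.66863968 0.0111515  0.042     ] 0.08282752651385183
idx [0.66927732 0.01234826 0.038     ] 0.08408579994992281
L [0.66943343 0.01845621 0.038     ] 0.09017524057536225
R [0.66911439 0.0059734  0.038     ] 0.07773025141218344
[(np.float64(0.07684010055503696), 0.92)]
479.1082394606643
screw0 [ 0.69173552 -0.01181351  0.055     ] 0.06247311169896698
screw1 [0.69741058 0.03460964 0.055     ] 0.1092371770448757
```

View pics/top10.png

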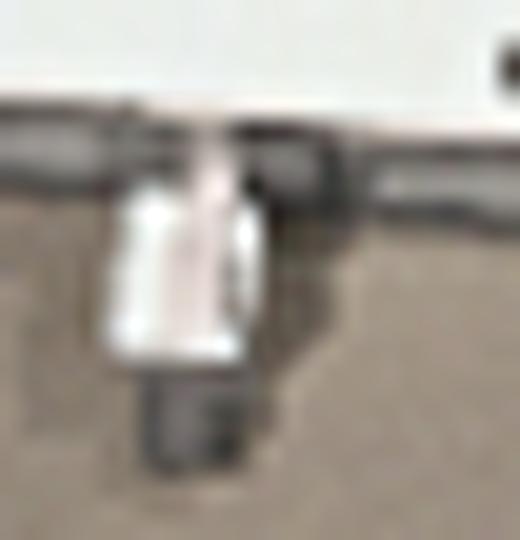

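Run:
```python
from h import *
p=read_camera("side")
k=lambda u,v:(170+(u+.5)/7-.5,170+(v+.5)/7-.5)
X=at_z(p,k(372,270),.042);print("tip0",X,X@SY)
# predicted: block 12mm wide centred s0, front face; pointer at offsets
o=.0842
c=SX*0.6645  # approx
im=cv2.resize(p["color"][:,:,::-1],None,fx=16,fy=16,interpolation=cv2.INTER_CUBIC)
l,tp=190,210
for off,col in((0,(0,255,0)),(-.006,(0,0,255))):
    for a in(.657,.672):
        X=SX*a+SY*(o+off);X[2]=.042;u=proj(p,X);print(off,a,X,u);cv2.circle(im,(int((u[0]+.5)*16),int((u[1]+.5)*16)),4,col,-1)
cv2.imwrite("pics/s11.png",im[tp*16:tp*16+480,l*16:l*16+480])
```

```text
tip0 [ 0.66619057 -0.0447359   0.042     ] 0.026999970208583413
0 0.657 [0.6622415 0.0132224 0.042    ] [np.float64(208.64182735585663), np.float64(223.93019928474357)]
0 0.672 [0.67715491 0.01161301 0.042     ] [np.float64(202.31764224858898), np.float64(221.4163370502492)]
-0.006 0.657 [0.66159774 0.00725704 0.042     ] [np.float64(210.63762606485398), np.float64(222.3750781982947)]
-0.006 0.672 [0.67651116 0.00564764 0.042     ] [np.float64(204.3279322450112), np.float64(219.88592418158575)]
```

View pics/s11.png

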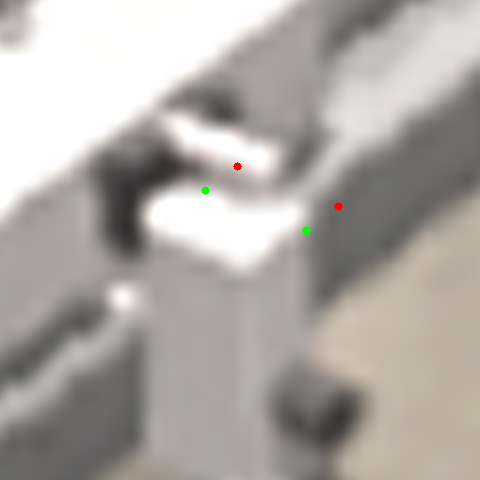

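Run:
```python
from h import *
np.set_printoptions(precision=4,suppress=True)
p=read_camera("side");t=read_camera("top")
ks=lambda u,v:(190+u/16-.5,210+v/16-.5)
kt=lambda u,v:(218+u/20-.5,155+v/20-.5)
def T(n,a,b):
    X=tri([t,p],[a,b]);print(n,X,"s",X@SY,"res",np.array(proj(t,X))-a,np.array(proj(p,X))-b)
T("tip",kt(192,345),ks(278,162))
T("tip",kt(205,345),ks(278,162))
T("blk front-right top",kt(245,355),ks(305,212))
T("blk front-left top",kt(110,350),ks(240,268))
T("blk back-left top",kt(130,195),ks(148,215))
T("tip0",(190+443.5/7-.5,140+236.5/7-.5),(170+372.5/7-.5,170+270.5/7-.5))
```

```text
tip [0.6668 0.0111 0.0489] s 0.08255597913822262 res [-0.0324 -0.0563] [0.0642 0.0066]
tip [0.6672 0.01   0.0481] s 0.08157376321851484 res [-0.1131 -0.1963] [0.2238 0.0229]
blk front-right top [0.6671 0.0064 0.0389] s 0.07792374018236164 res [0.0361 0.0631] [-0.0719 -0.0073]
blk front-left top [0.668  0.019  0.0385] s 0.09052736102098813 res [0.0141 0.0245] [-0.0282 -0.0029]
blk back-left top [0.6821 0.0167 0.0401] s 0.089767341385221 res [0.0461 0.0787] [-0.0905 -0.01  ]
tip0 [ 0.6621 -0.0366  0.048 ] s 0.03462089149308771 res [0.2144 0.3896] [-0.4233 -0.0393]
```

Triangulating from both cameras, the pointer is about 2 mm short of the block's middle, inside the ±6 mm limit. The top view also shows it over the block. The plunger is released, so I'll go over the tab to its +y side and shut the guard.

```bash
python3 -m pendant '0 0 .8 0 0 0;0 0 .6 0 0 0;0 .8 0 0 0 0;0 .8 0 0 0 0;0 .8 0 0 0 0;0 .8 0 0 0 0;0 .7 0 0 0 0;0 0 -.5 0 0 0;0 0 -.5 0 0 0;0 0 -.4 0 0 0;0 0 0 0 0 0';python3 - <<'E'
from h import *
p=read_camera("side");save(p,"side12.png",4,(240,100,420,250))
E
```

```text
time: 22.98
tcp_pos: [0.4906, -0.0608, 0.0531]
eef_rot: [-3.14, 0.0, 1.585]
wrist_force: [-0.5, -0.3, -0.2]
opening: 0.0005
```

View pics/side12.png

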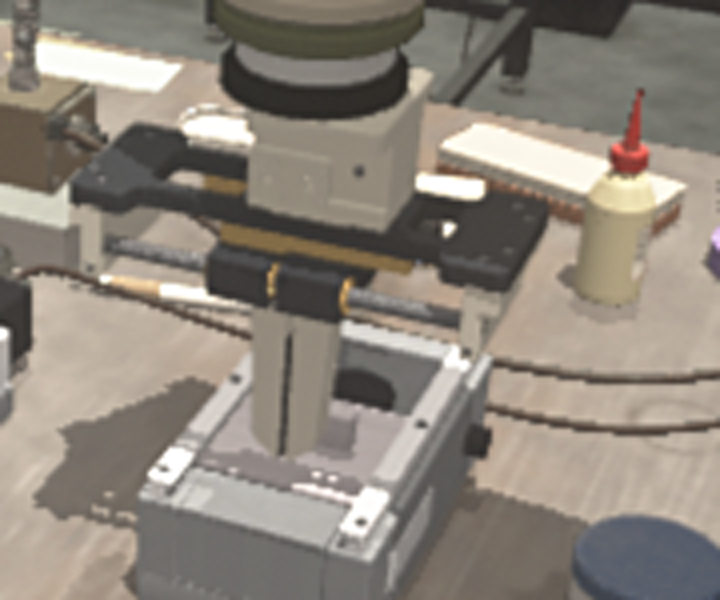

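```bash
python3 -m pendant '0 -.35 0 0 0 0;0 -.35 0 0 0 0;0 -.35 0 0 0 0;0 -.35 0 0 0 0;0 -.35 0 0 0 0;0 -.35 0 0 0 0;0 -.35 0 0 0 0;0 -.35 0 0 0 0;0 -.25 0 0 0 0;0 -.15 0 0 0 0'|grep -E 'time|tcp|force'; python3 -m pendant '0 -.05 0 0 0 0;0 0 0 0 0 0'|grep -E 'time|tcp|force';  python3 -m pendant '0 -.05 0 0 0 0'|grep -E 'time|tcp|force';  python3 -m pendant '0 -.05 0 0 0 0'|grep -E 'time|tcp|force'
```

```text
time: 24.28
tcp_pos: [0.4912, -0.1405, 0.0541]
wrist_force: [0.9, 1.2, 0.4]
time: 24.52
tcp_pos: [0.491, -0.1415, 0.0541]
wrist_force: [-0.4, -0.4, -0.5]
time: 24.65
tcp_pos: [0.4909, -0.1421, 0.054]
wrist_force: [0.2, 5.5, 0.9]
time: 24.78
tcp_pos: [0.4909, -0.1421, 0.054]
wrist_force: [1.1, 9.3, 2.9]
```

The force rose to 9 N with no further movement, so it's probably at the end stop. I'll back off and check.

```bash
python3 -m pendant '0 .3 0 0 0 0;0 .4 0 0 0 0;0 0 .8 0 0 0;0 0 1 0 0 0;0 .8 1 0 0 0;0 1 1 0 0 0;0 1 1 0 0 0;0 1 0 0 0 0;0 1 0 0 0 0;0 1 0 0 0 0;0 0 0 0 0 0';python3 - <<'E'
from h import *
p=read_camera("side");save(p,"side13.png",4,(240,100,420,250))
t=read_camera("top");save(t,"top13.png",4,(210,140,400,290));w=read_camera("wrist");save(w,"wrist13.png")
for n,c in(("side",p),("top",t),("wrist",w)):
  for l,z in(("guard_tab",.084),("pointer_tip",.042)):
    r=models.pinpoint(c,l)
    if r: X=at_z(c,r[0]["point"],z);print(n,l,r[0]["conf"],X,X@SY)
E
```

```text
time: 26.15
tcp_pos: [0.4911, 0.0208, 0.174]
eef_rot: [-3.141, -0.0, 1.59]
wrist_force: [-0.4, -0.5, -0.2]
opening: 0.0003
side guard_tab 0.48 [0.66038054 0.09573238 0.084     ] 0.16603401907392204
side pointer_tip 0.86 [0.6682255  0.01324247 0.042     ] 0.08486198827784214
top guard_tab 0.71 [ 0.50058253 -0.15422975  0.084     ] -0.09963041462298353
top pointer_tip 0.65 [0.66657567 0.01201731 0.042     ] 0.08346688520448535
wrist guard_tab 0.77 [ 0.48959698 -0.15791565  0.084     ] -0.10447370774503283
wrist pointer_tip 0.72 [0.6659627  0.01230298 0.042     ] 0.08368514649173127
```

View pics/side13.png

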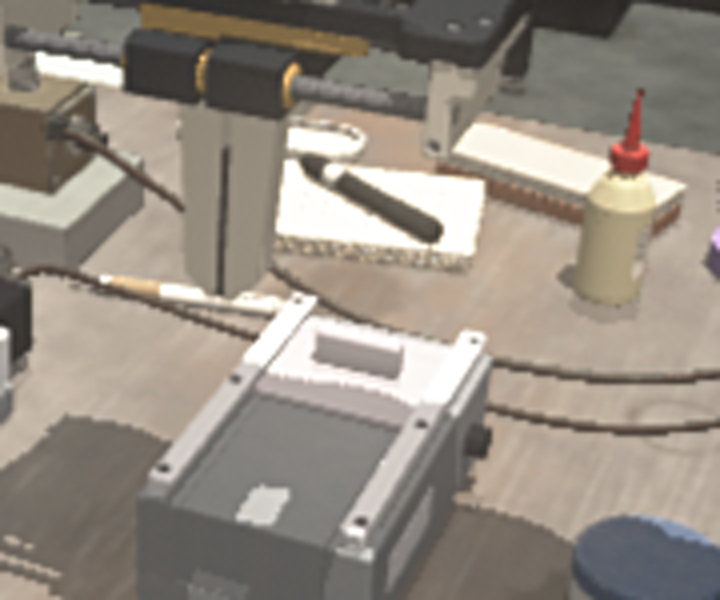

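View pics/top13.png

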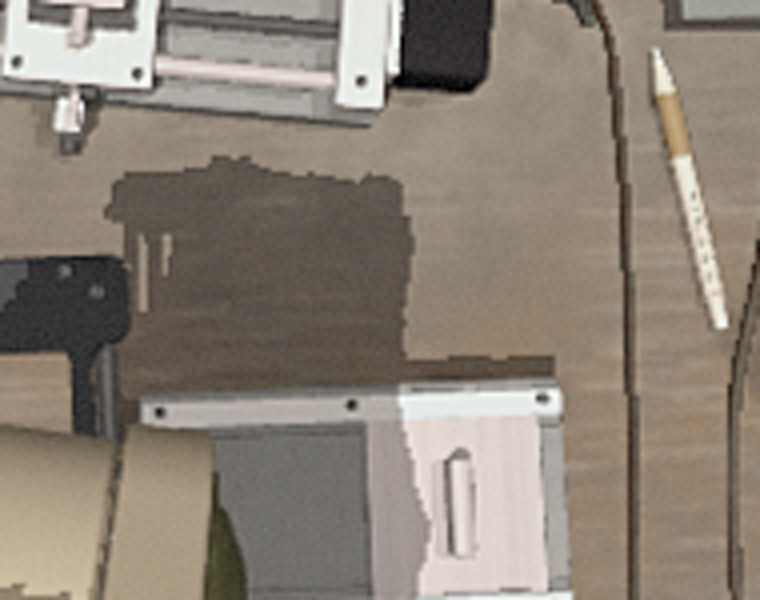

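View pics/wrist13.png

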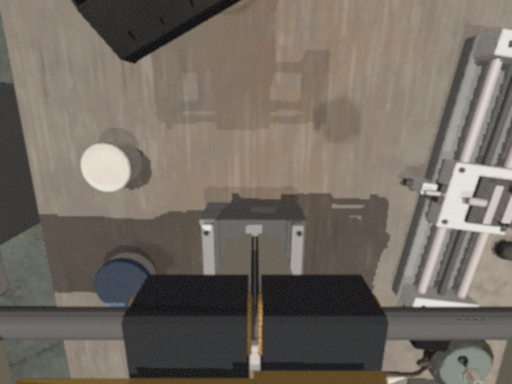

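The guard edge is back at column 302, where it started, and the well is covered. The networks put the pointer at s = 0.0835–0.085 in all three cameras, against 0.084 for the block. The arm is clear, so I'll hand in.

```bash
python3 -c "
from cell import arm,monitor
s=monitor.observe();print(s['time'],s['wrist_force']);print(arm.finish_job())"
```

```text
26.6 [-0.22779777  0.22130354 -0.4099482 ]
the job is handed in; nothing more can be done
None
```

The job is handed in at 26.6 s of the 58 s allowed. As far as my checks can tell, every step was met, but the hand-in gives no verdict.

- **Guard opened:** I slid it about 66 mm aside.
- **Plunger:** I felt for the cap, then held it about 9 mm down for about 7 s, at around 7 N. I released it once the pointer was over the index block.
- **Guard shut:** I pushed it shut until it stopped, which peaked at about 9 N. That was the highest force read on the box.
- **Last checks:** The guard's edge and tab are back where they started, the well is covered, and the arm is clear of everything.
- **Pointer position:** The networks put the pointer within about 1 mm of the block's middle in all three cameras. My own triangulation put it about 2 mm short. Both are within the 6 mm limit.

Three things disagreed along the way:

- **Fingertips:** When closed, they end about 20 mm above the reported TCP. My first pass went over the guard's tab without touching it, so I repeated it lower.
- **Pointer height:** It measured about 48 mm above the table, against the 42 mm given. With 42 mm assumed, the side camera alone put the pointer about 8 mm short, so I relied on the near-overhead top view and the two-camera triangulation.
- **Last guard reading:** The side view's network result for the tab was plainly wrong (low confidence), and I ignored it.

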